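# Set a rivet on the bench press

### The arm

A 6-joint arm with a two-finger parallel gripper is mounted at the origin on the work surface. World frame = base frame: x ahead of the robot, y to its left, z up, the work surface at z = 0. Lengths are in m, angles in rad, forces in N, time in s.
With the tool pointing down it reaches from about 0.25 to 0.775 m from the base axis. Payload 8.9 kg.
Tool frame: the origin (TCP) lies midway between the tips of the shut fingers; the grasp point (between the pads) lies 19 mm behind it (tcp_to_grasp is the distance from the TCP to the grasp point, in m); z points along the fingers, y is the direction in which the jaws open and shut (so a half turn about z gives the same grasp; the last joint's range is limited). The gripper opens to 85 mm and grips with 20 to 120 N. Pads are 22 mm wide; open, the fingers measure 114 mm over their backs; the gripper's body (76 mm by 85 mm) begins 54 mm behind the grasp point. The pads swing forward as they close: fully open they stand 13 mm farther back than shut.
Start: joints at [1.002, 0.291, -0.153, 1.127, 0, 1.431], TCP at [0.219, 0.477, 0.231] pointing down, gripper open.
Joint ranges: [-2.52, 2.52], [-0.91, 1.74], [-1.3, 1.37], [-1.96, 2.02], [-1.52, 1.47], [-3.14, 3.14]. Speed limits (rad/s): [2.22, 2.22, 2.79, 3.14, 3.14, 3.14].

### API

Orientations are given as [roll, pitch, yaw] about the fixed x, y, z axes, in that order (R = Rz(yaw) Ry(pitch) Rx(roll)).
In Python, from bench import * gives the robot as it stands.
- The arm moves only by the tool play_rows, never from a script. Its argument "targets" is text: rows parted by semicolons, each of 7 numbers parted by spaces: the shift along the tool's x, y, z in units of 40 mm (1.0 is 40 mm), then the turn, a rotation vector about the tool's x, y, z in degrees, then the closure, from -1 (fully open) to 1 (shut). In form: dx dy dz ax ay az hand; .... A call has 1 to 8 rows; each row shifts and turns the commanded pose from where the row before left it, along the tool's axes as they then stand; what a row does not reach is not made up. A row lasts 1/8 s, in which the tool goes at most 62.5 mm and 10.7 degrees, less where a joint would pass 70% of its speed; a pose out of reach is approached as far as the arm can. A call is refused whole if a number of a shift passes 1 or a number of a turn 10.7, either way. A call with a gripper value outside its range is refused whole. The fingers move at their own pace and stop on an object; "newtons" is the grip in N (left out, the last holds). Time passes only in rows, so rows that do not move let the fingers close. It gives the time, the measured TCP pose, the force and the opening at its end, in the units of the state.
- sense(): the state, without advancing time (a new reading comes with each control period).
- read_camera(name): name is "scene" or "side" or "wrist"; returns a dict with "color" (420x560x3 uint8, red, green, blue), "depth" (420x560 float32, m along the optical axis (not along the pixel's ray), 0 where there is no reading), "mtx" (3x3 intrinsics, pixels), "R" (3x3) and "t" (3): a world point X has camera coordinates R X + t. Camera axes: x right, y down, z forward; pixel columns grow to the right and rows downward; lengths in m; the calibration is good to about 2 mm. A picture is of the moment at which its call begins.
- finish_job(): hands the job in, once; it reports no verdict.
The state is a dict: "time": time; "joint_positions": joint angles; "qd": joint speeds; "joint_torque": joint torques, N m; "ee_pos": TCP position; "orientation": TCP orientation; "wrist_force": force on the tool from outside, world axes, zero at the start; "moment": the same for the moment, N m; "gripper_width": finger opening in m.
Only numpy, scipy, OpenCV 4.12 (cv2) and the standard library are available. Lean on these libraries where they do the work, as an engineer would, in place of code of your own. Each camera call takes 0.05 s, during which the arm holds its last target. There are 200 camera calls.

### The job

Set one rivet with the green bench press, with the fingers closed, only pressing and pushing and lifting nothing: first switch the power on by pressing the raised end of the wide rocker fully down, then push the die sled by its upright near plate along its rails until it is fully home against the stop, and then press the round mushroom button all the way down, keep it down for about a second and let it come up again. Do not press the square key, do not press the mushroom button before the sled is home, and leave everything else on the bench where it stands.

Things in the scene. Friction and masses are not known exactly. Their poses are not given: they have to be found in the camera images.
- press: Green rivet press, fixed. Origin on the table under the ram's axis; local +x is the way the sled goes home (to the column), z up. Bed top 15 mm above the table, 100 mm wide, from x = -240 mm to the stop face at x = +25 mm; two rails (inner faces y = +-30 mm, outer +-40 mm, tops 32 mm above the table).
- press_head (a point): Centre of the underside of the press head, on the ram's axis, 150 mm above the table; the head is 62 mm wide and overhangs to x = -27 mm in the press frame; the 28 mm ram hangs under it to 93 mm above the table and comes down 30 mm while the mushroom button is held. The 250 mm tall column stands behind the stop.
- sled: Loose steel die sled, 140 (x) x 56 mm (y), about 0.5 kg, between the rails on the bed, axes as the press. Origin: centre of its underside. Post 18 mm wide, 50 mm high at x = -18 mm; brass die 44 mm high at x = +45 mm. Fully home its origin is at x = -45 mm in the press frame, far end against the stop; it starts 50 to 85 mm short. 2 to 6 N slides it; it stays where left.
- sled_plate (a point): Middle of the outer (near, -x) face of the sled's upright push plate, 70 mm behind the sled's origin and 40 mm above the table; the plate is 56 mm wide, 12 mm thick, its top 65 mm above the table.
- rocker_box: Grey control box with the power rocker, fixed, 90 (x) x 80 (y) x 24 mm high, origin at the centre of its underside. The rocker is a plain black paddle, 70 mm along the box's x by 40 mm along y, 8 mm thick, hinged across its middle (along y) 37 mm above the table; at the start its +x end is raised (off).
- rocker (a joint): Power rocker angle in rad: 0 = off (+x end raised by 0.225 rad), 0.45 = on (+x end fully down, -x end raised). No spring: it stays where left; about 1.5 N at its end tips it.
- rocker_end (a point): Point on the top face of the rocker, 26 mm from the hinge towards the end that is raised at the start (9 mm short of that end); 47 mm above the table when off, 35 mm when on.
- palm_box: Grey control box with the mushroom button, fixed, 90 (x) x 80 (y) x 24 mm high, origin at the centre of its underside.
- palm_top (a point): Top centre of the round black mushroom button (52 mm diameter, flat top 36 mm), 60 mm above the table when up; it moves straight down.
- palm (a joint): Mushroom button travel in m: 0 = up, 0.010 = fully down. Springs back; 2 N starts it, about 7 N holds it fully down.
- key_box: Grey control box with a square key, fixed, 90 (x) x 80 (y) x 24 mm high, origin at the centre of its underside. Not to be used.
- key_top (a point): Top centre of the square black key (30 x 30 mm), 40 mm above the table. Not to be pressed.
- key (a joint): Square key travel in m: 0 = up, 0.006 = fully down; springs back.
- slicker: Bystander: standing turned wooden edge slicker, 34 mm diameter, 70 mm tall, among the control boxes. Origin at its underside or on its long axis.
- glue_jar: Bystander: standing glue jar with white cap, 54 mm diameter, 62 mm tall. Origin at its underside or on its long axis.
- rivet_cup: Bystander: small open aluminium cup, 60 mm diameter, 30 mm tall. Origin at its underside or on its long axis.
- block: Bystander: standing brass weight block, 45 x 45 x 55 mm tall, beside the press bed. Origin at its underside or on its long axis.
- hammer: Bystander: hammer lying flat near the far edge, 240 mm long. Origin at its underside or on its long axis.
- turnscrew: Bystander: screwdriver lying flat, 180 mm long, near the far edge. Origin at its underside or on its long axis.
Mind the look-alikes: they are no part of the job. What is shaped like the sled but blue is not meant.

How it is judged:
On the way, in this order (a step that is already met when the one before it is completed fails the run):
1. the power rocker is switched on (value of joint rocker above 0.36 rad), for 0.1 s.
2. the die sled is pushed fully home (within 4 mm of the stop) (x of sled in the frame of press above -0.049 m and z of sled in the frame of press below 0.019 m), for 0.1 s.
3. the mushroom button is held down (at least 7 of its 10 mm) for 0.7 s (all of step 2 and value of joint palm above 0.007 m), for 0.7 s.
At the end, for the whole second after the job is handed in: The rocker is on (above 0.36 rad), the sled lies on its bed at rest within 4 mm of fully home, the mushroom button and the square key are up (less than 2 mm in) (all of step 2 and value of joint rocker above 0.36 rad and value of joint each of palm, key below 0.002 m and linear speed of sled below 0.02 m/s); the robot touches nothing.
It fails at once if the square key is pressed (3 mm or more) (value of joint key above 0.003 m).
It fails at once if the mushroom button is pressed (4 mm or more) while the sled is not home (value of joint palm above 0.004 m and not (x of sled in the frame of press above -0.049 m and z of sled in the frame of press below 0.019 m)).
It fails at once if the sled is lifted off its bed (8 mm or more) (z of sled in the frame of press above 0.023 m).
It fails at once if a bystander is moved by more than 20 mm (distance of any of slicker, glue_jar, rivet_cup, block, hammer, turnscrew from where it was at the start of the episode above 0.02 m).
It also fails if it takes over 50 s, if anything falls off the work surface, if the arm or the gripper's body presses on something with over 40 N, if the wrist force passes 120 N, or if a joint passes its speed limit or range.

## Working session

There is one attempt and no reset: what is moved stays moved. The work goes in short steps, Python scripts to look and compute and a tool call to move; the robot and the scene stay as the last step left them, time stands still between calls to the robot, and variables do not carry over. Pictures are saved under pics/ and viewed, about 8 in all and at most 12, crops included, and the job is handed in when it is done.

Besides the shell and the picture viewer there is one more tool, called after ">>>" in YAML: its name, and indented under it one key for each argument. play_rows: Moves the arm, as the interface text tells. Its arguments: {"type":"object","properties":{"targets":{"type":"string"},"newtons":{"type":"number"}},"required":["targets"]}

```bash
mkdir -p pics
cat > h.py <<'E'
from bench import *
import numpy as np, cv2, pickle
def snap(n,tag):
    c=read_camera(n); pickle.dump(c,open(f'{tag}.pkl','wb')); cv2.imwrite(f'pics/{tag}.png',cv2.resize(c['color'][:,:,::-1],None,fx=1.4,fy=1.4,interpolation=cv2.INTER_CUBIC)); return c
def pt(c,u,v,z=None):
    # u,v original pixels; z: intersect plane, else depth
    ray=np.linalg.inv(c['mtx'])@[u,v,1]; R=c['R'];t=c['t']
    if z is None:
        d=np.median([x for x in c['depth'][int(v)-1:int(v)+2,int(u)-1:int(u)+2].ravel() if x>0] or [0]); return R.T@(ray*d-t)
    o=-R.T@t; r=R.T@ray; return o+r*(z-o[2])/r[2]
E
python3 - <<'E'
from h import *
for n in('scene','side'): 
    c=snap(n,n+'0'); print(n,-c['R'].T@c['t'],c['R'][2])
s=sense();print(s)
E
```

```text
scene [1.37135506 0.54325174 0.97268889] [-0.63094157 -0.42224531 -0.65086223]
side [ 0.34482103 -0.78317549  0.68500336] [ 0.19786029  0.80233517 -0.56312483]
{'time': 0.1, 'joint_positions': array([ 1.00171247e+00,  2.91231523e-01, -1.54034125e-01,  1.12667337e+00,
       -1.20526333e-06,  1.43152352e+00]), 'qd': array([-0.00086442, -0.00264852,  0.00144168, -0.00104486,  0.00109307,
        0.00173798]), 'joint_torque': array([ 1.29830671e-03, -5.37974989e+01,  3.31918538e+01,  9.28065798e-03,
       -2.10849912e-04,  3.03886827e-05]), 'ee_pos': array([0.2185477 , 0.47693807, 0.23079202]), 'orientation': array([-3.14046086e+00, -1.57438203e-04,  2.71178151e+00]), 'wrist_force': array([-0.23754896, -0.23375602, -0.40195554]), 'moment': array([-0.0209317 , -0.03144948, -0.03026136]), 'gripper_width': 0.0851847656587559}
```

View pics/scene0.png

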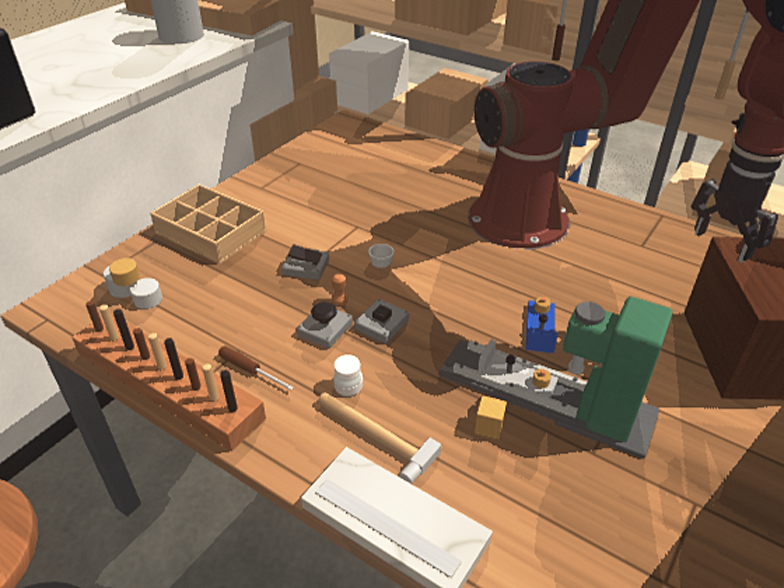

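View pics/side0.png

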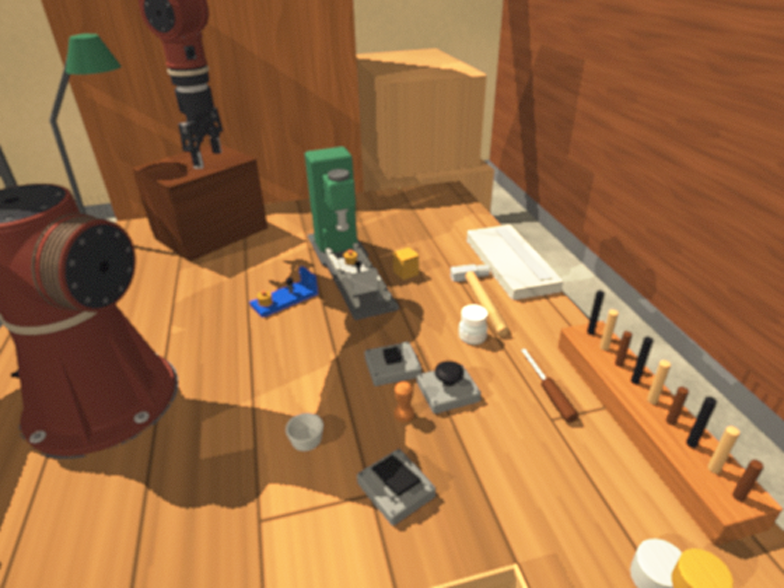

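The scene view shows the press (620,360), sled (490,365), rocker box (305,262), palm box (325,318), key box (382,318) and slicker (339,290). In the side view they are rocker (397,485), palm (449,375), key (393,358) and plate (368,285). Next I'll enlarge crops of these.

Run:
```python
from h import *
a=pickle.load(open('scene0.pkl','rb'));b=pickle.load(open('side0.pkl','rb'))
def crop(c,u,v,w=100,h=75): return cv2.resize(c['color'][v:v+h,u:u+w,::-1],(400,300),interpolation=cv2.INTER_CUBIC)
im=np.vstack([np.hstack([crop(a,195,170),crop(b,245,235,)]),np.hstack([crop(a,310,215),crop(b,215,160)])])
# bottom-left rocker in side extends below; shift
im[:300,400:]=crop(b,240,300)
cv2.imwrite('pics/c1.png',im)
```

```text
(no output)
```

View pics/c1.png

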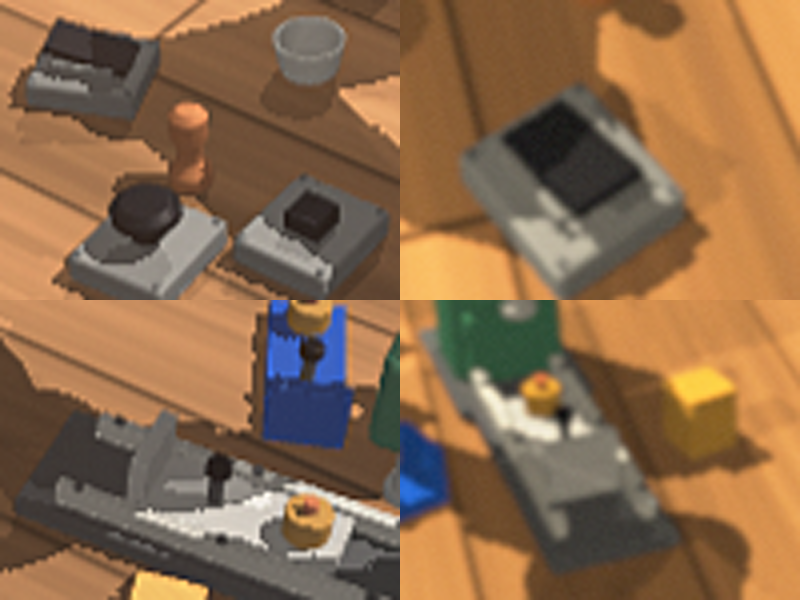

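Run:
```python
from h import *
np.set_printoptions(precision=4,suppress=True)
a=pickle.load(open('scene0.pkl','rb'));b=pickle.load(open('side0.pkl','rb'))
def cloud(c):
    v,u=np.mgrid[:420,:560]; d=c['depth']; r=np.stack([u,v,np.ones_like(u)],-1)@np.linalg.inv(c['mtx']).T*d[...,None]
    P=(r-c['t'])@c['R']; P[d==0]=np.nan; return P
A,B=cloud(a),cloud(b)
A_=lambda x,y:pt(a,195+x/4,170+y/4); S=lambda x,y,z=None:pt(b,240+(x-400)/4,300+y/4,z)
print('rocker corners side',[S(*p) for p in((515,132),(562,105),(632,180),(588,208))])
print('palm sc',A_(145,205),pt(b,449/1.4,370/1.4),'key',A_(312,208),pt(b,393/1.4,354/1.4))
print('slicker',A_(188,118),pt(b,403/1.4,388/1.4))
pr=lambda x,y,z=None:pt(b,215+(x-400)/4,160+(y-300)/4,z)
print('bed near corners',pr(555,570,.015),pr(680,540,.015),'scene L',pt(a,313.75,264,.015))
# rocker plane fit
for n,P,c,(u0,u1,v0,v1) in(('side',B,b,(262,302,318,358)),('scene',A,a,(200,235,170,200))):
    p=P[v0:v1,u0:u1].reshape(-1,3);col=c['color'][v0:v1,u0:u1].reshape(-1,3)
    q=p[(col.max(1)<75)&(p[:,2]>.027)&(p[:,2]<.06)]
    xy=q[:,:2].astype(np.float32);k=np.linalg.lstsq(np.c_[q[:,:2]-q[:,:2].mean(0),np.ones(len(q))],q[:,2],rcond=None)[0]
    print(n,len(q),q.mean(0),'grad',k,cv2.minAreaRect(xy*1000),q[:,2].min(),q[:,2].max())
# top-down height map of merged cloud
P=np.vstack([A.reshape(-1,3),B.reshape(-1,3)]);C=np.vstack([a['color'].reshape(-1,3),b['color'].reshape(-1,3)])
m=(P[:,2]>.01)&(P[:,2]<.3)&(P[:,0]>.2)&(P[:,0]<.8)&(P[:,1]>-.4)&(P[:,1]<.4);P=P[m];C=C[m]
o=np.argsort(P[:,2]);P,C=P[o],C[o]
im=np.zeros((600,800,3),np.uint8)
for p,c in zip(P,C): cv2.circle(im,(int((.4-p[1])*1000),int((.8-p[0])*1000)),1,[int(x) for x in c[::-1]],-1)
cv2.imwrite('pics/top.png',im)
np.savez('cl.npz',P=P,C=C)
```

```text
rocker corners side [array([ 0.434 , -0.2928,  0.0366]), array([ 0.4616, -0.2816,  0.035 ]), array([ 0.4819, -0.3405,  0.0435]), array([ 0.4568, -0.351 ,  0.0453])]
palm sc [ 0.5994 -0.1428  0.0595] [ 0.5943 -0.1525  0.0605] key [ 0.518  -0.0566  0.04  ] [ 0.5182 -0.0642  0.0401]
slicker [ 0.5106 -0.1727  0.065 ] [ 0.505  -0.1823  0.0701]
bed near corners [0.4772 0.0927 0.015 ] [0.5741 0.1035 0.015 ] scene L [0.5724 0.1141 0.015 ]
side 535 [ 0.4559 -0.3176  0.0423] grad [ 0.0981 -0.1891  0.0423] ((457.1739807128906, -313.99517822265625), (41.836463928222656, 70.52297973632812), 21.630151748657227) 0.03198635275345938 0.05242171471347221
scene 187 [ 0.4581 -0.3115  0.0392] grad [ 0.0838 -0.2006  0.0392] ((457.6202087402344, -312.9582214355469), (44.197628021240234, 68.36705780029297), 23.546579360961914) 0.02854967856965943 0.05291512632781574
```

View pics/top.png

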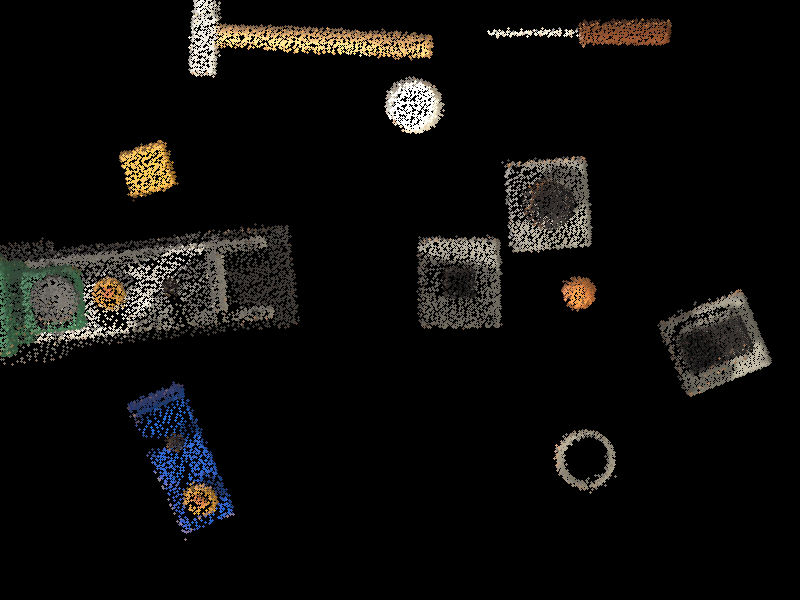

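The top-down map (1 px = 1 mm) shows everything clearly:
- Rocker centre at (715,345), raised end toward (742,333).
- Palm at (551,203), key at (458,281), slicker at (579,293).
- Plate near face around (227,281), bed near edge from (290,226) to (298,326).

Next I'll refine the press axis and the plate.

```bash
cat >> h.py <<'E'
from scipy.spatial.transform import Rotation as Ro
def go(tgt,yaw=None):
    s=sense(); R=Ro.from_euler('xyz',s['orientation']).as_matrix(); d=np.array(tgt)-s['ee_pos']
    print('pos',s['ee_pos'].round(4),'yaw',np.degrees(s['orientation'][2]).round(1),'tool units',(R.T@d/.04).round(2),'F',s['wrist_force'].round(1))
    if yaw is not None:
        R2=Ro.from_euler('xyz',[np.pi,0,np.radians(yaw)]).as_matrix(); print(' turn',np.degrees(Ro.from_matrix(R.T@R2).as_rotvec()).round(1),'units after turn',(R2.T@d/.04).round(2))
E
python3 - <<'E'
from h import *
np.set_printoptions(precision=4,suppress=True)
f=np.load('cl.npz');P,C=f['P'],f['C']
# rail tops
m=(abs(P[:,2]-.032)<.003)&(P[:,1]>.125)&(P[:,1]<.36)&(abs(P[:,0]-.51)<.07)
d=np.array([-.085,.9964]);n=np.array([.9964,.085]);o=np.array([.504,.345])
for it in range(3):
    q=P[m][:,:2]-o;l=q@n
    K=[]
    for s in(1,-1):
        k=abs(l-s*.035)<.007; K.append(np.polyfit(q[k]@d,l[k],1)); 
    sl=(K[0][0]+K[1][0])/2; off=(K[0][1]+K[1][1])/2; print(K)
    d=d+sl*n;d/=np.linalg.norm(d);n=np.array([d[1],-d[0]]);o=o+off*n
q=P[:,:2]-o;x,l=q@d,q@n
k=(abs(l)<.045)&(abs(P[:,2]-.015)<.004)&(x<-.2); print('near edge x',np.percentile(x[k],[0,1,3]))
o=o+d*(np.percentile(x[k],1)+.24)
q=P[:,:2]-o;x,l=q@d,q@n
k=(abs(l)<.026)&(P[:,2]>.04)&(P[:,2]<.062)&(x<-.13);print('plate x',np.percentile(x[k],[1,10,50,90]),k.sum())
k=(abs(l)<.026)&(P[:,2]>.062)&(P[:,2]<.069)&(x<-.1);print('plate top x,l',np.percentile(x[k],[2,50,98]),np.percentile(l[k],[2,98]),k.sum())
print('origin',o,'d',d,'ang',np.degrees(np.arctan2(d[1],d[0])))
k=(abs(P[:,2]-.06)<.003)&(abs(P[:,0]-.597)<.04)&(abs(P[:,1]+.15)<.04);print('palm',(P[k].min(0)+P[k].max(0))/2,np.ptp(P[k],0))
go([.467,-.338,.2],113)
E
```

```text
[array([-0.0112,  0.0326]), array([-0.0136, -0.0375])]
[array([-0.0051,  0.0338]), array([-0.0077, -0.0363])]
[array([-0.0008,  0.0347]), array([-0.0023, -0.0353])]
near edge x [-0.5404 -0.5395 -0.5383]
plate x [-0.2175 -0.2139 -0.2037 -0.1908] 52Traceback (most recent call last):
  File "<stdin>", line 19, in <module>
    return _quantile_unchecked(
        a, q, axis, out, overwrite_input, method, keepdims, weights)
    return _ureduce(a,
                    func=_quantile_ureduce_func,
    ...<5 lines>...
                    overwrite_input=overwrite_input,
                    method=method)
    r = func(a, **kwargs)
    result = _quantile(arr,
                       quantiles=q,
    ...<2 lines>...
                       out=out,
                       weights=wgt)
    slices_having_nans = np.isnan(arr[-1, ...])
                                  ~~~^^^^^^^^^
IndexError: index -1 is out of bounds for axis 0 with size 0
```

Run:
```python
from h import *
np.set_printoptions(precision=4,suppress=True)
f=np.load('cl.npz');P,C=f['P'],f['C']
m=(abs(P[:,2]-.032)<.003)&(P[:,1]>.125)&(P[:,1]<.36)&(abs(P[:,0]-.51)<.07)
d=np.array([-.085,.9964]);n=np.array([.9964,.085]);o=np.array([.504,.345])
for it in range(6):
    q=P[m][:,:2]-o;l=q@n
    K=[np.polyfit(q[k]@d,l[k],1) for k in(abs(l-s*.035)<.007 for s in(1,-1))]
    d=d+(K[0][0]+K[1][0])/2*n;d/=np.linalg.norm(d);n=np.array([d[1],-d[0]]);o=o+(K[0][1]+K[1][1])/2*n
q=P[:,:2]-o;x,l=q@d,q@n
k=(abs(l)<.045)&(abs(P[:,2]-.015)<.004)&(x<-.2)&(x>-.29); e=np.percentile(x[k],1);print('near edge x',e)
o=o+d*(e+.24)
q=P[:,:2]-o;x,l=q@d,q@n
k=(abs(l)<.026)&(P[:,2]>.045)&(P[:,2]<.07)&(x<-.13)&(x>-.25);print('plate x,l,z',np.percentile(x[k],[2,10,50,90,98]),np.percentile(l[k],[2,98]),P[k,2].max(),k.sum())
print('origin',o,'d',d,'ang',np.degrees(np.arctan2(d[1],d[0])))
k=(abs(P[:,2]-.06)<.003)&(abs(P[:,0]-.597)<.04)&(abs(P[:,1]+.15)<.04);print('palm',(P[k].min(0)+P[k].max(0))/2,np.ptp(P[k],0))
go([.467,-.338,.2],113)
```

```text
near edge x -0.2398092053441729
plate x,l,z [-0.1699 -0.1684 -0.165  -0.1566 -0.1559] [-0.0245  0.0256] 0.06928635795120029 234
origin [0.5    0.3448] d [-0.105   0.9945] ang 96.02944910809025
palm [ 0.5963 -0.1474  0.06  ] [0.0477 0.0497 0.006 ]
pos [0.2185 0.4769 0.2308] yaw 155.4 tool units [-14.14 -15.93   0.79] F [-0.2 -0.2 -0.4]
 turn [-0.1  0.  42.4] units after turn [-21.18  -2.24   0.77]
```

>>> play_rows:
  targets: "0 0 0 0 0 10.6 1; 0 0 0 0 0 10.6 1; 0 0 0 0 0 10.6 1; 0 0 0 0 0 10.6 1"
  newtons: 40

```text
time: 0.6
ee_pos: [0.2186, 0.477, 0.231]
orientation: [-3.141, 0.0, 1.966]
wrist_force: [0.9, -0.6, 0.4]
gripper_width: 0.0122
```

>>> play_rows:
  targets: "-1 -0.1 0 0 0 0 1; -1 -0.1 0 0 0 0 1; -1 -0.1 0 0 0 0 1; -1 -0.1 0 0 0 0 1; -1 -0.1 0 0 0 0 1; -1 -0.1 0 0 0 0 1; -1 -0.1 0 0 0 0 1; -1 -0.1 0 0 0 0 1"

```text
time: 1.6
ee_pos: [0.3143, 0.1689, 0.2312]
orientation: [-3.142, -0.0, 1.972]
wrist_force: [1.2, -0.1, 0.3]
gripper_width: 0.0004
```

>>> play_rows:
  targets: "-1 -0.1 0 0 0 0 1; -1 -0.1 0 0 0 0 1; -1 -0.1 0 0 0 0 1; -1 -0.1 0 0 0 0 1; -1 -0.1 0 0 0 0 1; -1 -0.1 0 0 0 0 1; -1 -0.1 0 0 0 0 1; -1 -0.1 0 0 0 0 1"

```text
time: 2.6
ee_pos: [0.4097, -0.1382, 0.2311]
orientation: [-3.141, -0.0, 1.972]
wrist_force: [1.1, 0.8, -0.3]
gripper_width: 0.0002
```

>>> play_rows:
  targets: "-1 -0.1 0 0 0 0 1; -1 -0.1 0 0 0 0 1; -1 -0.1 0.5 0 0 0 1; -1 -0.1 1 0 0 0 1; -1 -0.1 1 0 0 0 1; 0 0 0 0 0 0 1"

```text
time: 3.35
ee_pos: [0.4678, -0.3296, 0.1273]
orientation: [-3.139, -0.005, 1.97]
wrist_force: [0.4, 0.9, 0.7]
gripper_width: -0.0001
```

Run:
```python
from h import *
go([.467,-.338,.06],113); print(sense()['joint_positions'].round(2))
snap('wrist','w1')
```

```text
pos [ 0.4678 -0.3296  0.1273] yaw 112.9 tool units [-0.19 -0.1   1.68] F [0.4 0.9 0.7]
 turn [-0.2 -0.3 -0.1] units after turn [-0.18 -0.1   1.68]
[-0.74  0.46 -0.19  0.93 -0.    0.43]
```

View pics/w1.png

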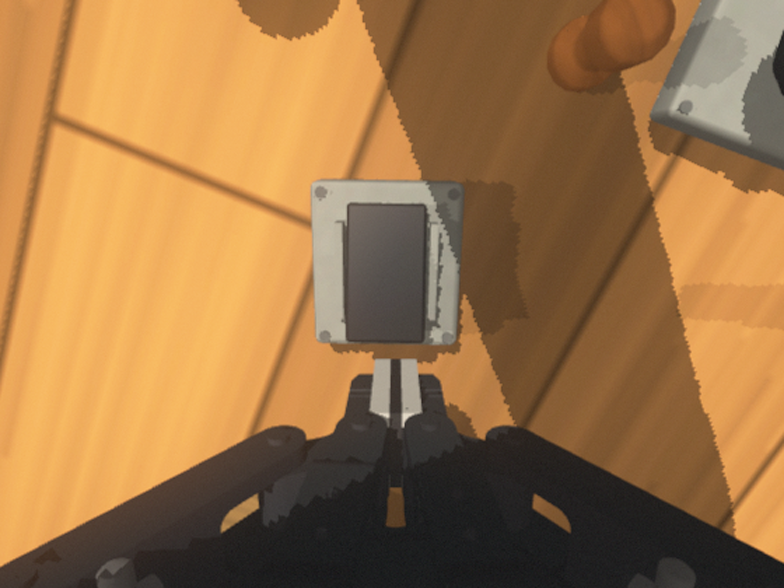

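The wrist view shows the paddle (387,272) lined up with the shut fingers, with its raised end nearest them. Now I'll press it.

>>> play_rows:
  targets: "-0.2 -0.1 0.6 0 0 0 1; 0 0 0.6 0 0 0 1; 0 0 0.5 0 0 0 1; 0 0 0.3 0 0 0 1; 0 0 0.2 0 0 0 1; 0 0 0.1 0 0 0 1"

```text
time: 4.15
ee_pos: [0.4693, -0.3383, 0.0399]
orientation: [3.141, 0.002, 1.972]
wrist_force: [0.2, -0.2, 3.2]
gripper_width: -0.0001
```

>>> play_rows:
  targets: "0 0 0.08 0 0 0 1; 0 0 0.08 0 0 0 1; 0 0 0 0 0 0 1"

```text
time: 4.53
ee_pos: [0.4696, -0.3386, 0.0361]
orientation: [3.14, 0.003, 1.972]
wrist_force: [-6.7, 4.9, 33.3]
gripper_width: -0.0
```

>>> play_rows:
  targets: "0 0 -1 0 0 0 1; 0 0 -1 0 0 0 1; 0 0 -1 0 0 8.5 1; 0 0 -0.5 0 0 8.5 1; 0 0 0 0 0 0 1"

```text
time: 5.15
ee_pos: [0.4694, -0.3383, 0.1744]
orientation: [3.14, 0.002, 1.676]
wrist_force: [1.0, -0.3, 0.4]
gripper_width: 0.0001
```

Run:
```python
from h import *
go([.5215,.141,.17],96)
c=read_camera('side'); 
v,u=np.mgrid[318:358,262:302]; pts=np.array([pt(c,a,b) for a,b in zip(u.ravel(),v.ravel())]);col=c['color'][318:358,262:302].reshape(-1,3)
q=pts[(col.max(1)<75)&(pts[:,2]>.027)&(pts[:,2]<.06)]
print(len(q),np.linalg.lstsq(np.c_[q[:,:2]-[.457,-.314],np.ones(len(q))],q[:,2],rcond=None)[0])
```

```text
pos [ 0.4694 -0.3383  0.1744] yaw 96.0 tool units [11.78  2.55  0.09] F [ 1.  -0.3  0.4]
 turn [0.1 0.1 0. ] units after turn [11.78  2.55  0.11]
611 [-0.07732694  0.22850468  0.04206445]
```

The rocker slope has flipped to −0.24 at the far end, so it is on. Next I'll go to the sled.

>>> play_rows:
  targets: "0.98 0.21 0 0 0 0 1; 0.98 0.21 0 0 0 0 1; 0.98 0.21 0 0 0 0 1; 0.98 0.21 0 0 0 0 1; 0.98 0.21 0 0 0 0 1; 0.98 0.21 0 0 0 0 1"

```text
time: 5.95
ee_pos: [0.4935, -0.0971, 0.1714]
orientation: [-3.139, -0.001, 1.678]
wrist_force: [0.6, 0.7, -0.3]
gripper_width: -0.0003
```

>>> play_rows:
  targets: "0.98 0.21 0 0 0 0 1; 0.98 0.21 0 0 0 0 1; 0.98 0.21 0 0 0 0 1; 0.98 0.21 0 0 0 0 1; 0.98 0.21 0 0 0 0 1; 0.98 0.21 0 0 0 0 1; 0 0 0 0 0 0 1"

```text
time: 6.82
ee_pos: [0.5191, 0.1427, 0.1713]
orientation: [-3.139, -0.0, 1.681]
wrist_force: [0.2, -1.0, -0.8]
gripper_width: -0.0004
```

Run:
```python
from h import *
go([.5215,.141,.04],96)
snap('wrist','w2')
```

```text
pos [0.5191 0.1427 0.1713] yaw 96.3 tool units [-0.05  0.06  3.28] F [ 0.2 -1.  -0.8]
 turn [-0.1 -0.   0.3] units after turn [-0.05  0.06  3.28]
```

View pics/w2.png

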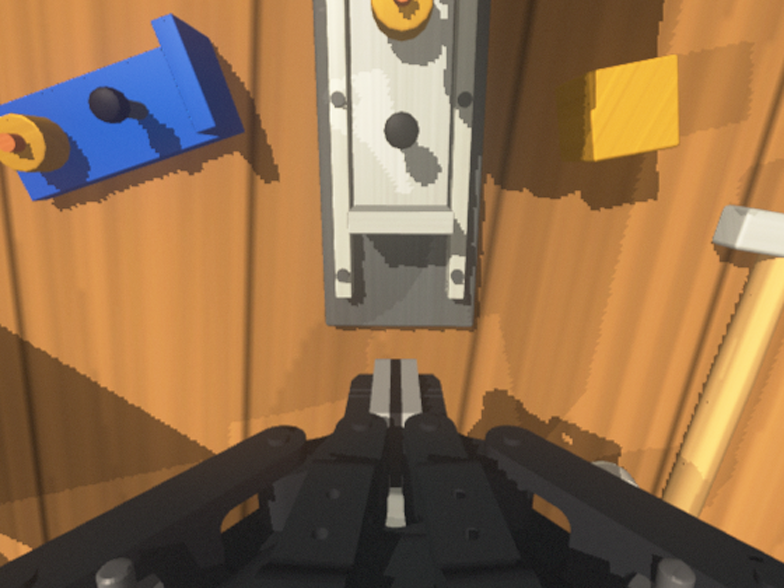

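The wrist view shows the plate (400,222), rails and bed centred ahead of the fingers (397,380). I'll descend and then push.

>>> play_rows:
  targets: "0 0.06 0.8 0 0 0 1; 0 0 0.8 0 0 0 1; 0 0 0.8 0 0 0 1; 0 0 0.5 0 0 0 1; 0 0 0.3 0 0 0 1; 0.2 0 0 0 0 0 1; 0.2 0 0 0 0 0 1; 0.2 0 0 0 0 0 1"

```text
time: 7.88
ee_pos: [0.5204, 0.1655, 0.0457]
orientation: [3.14, -0.0, 1.676]
wrist_force: [-0.2, 0.3, -0.2]
gripper_width: 0.0004
```

>>> play_rows:
  targets: "0.2 0 0 0 0 0 1; 0.2 0 0 0 0 0 1; 0.2 0 0 0 0 0 1; 0.2 0 0 0 0 0 1; 0.15 0 0 0 0 0 1"

```text
time: 8.5
ee_pos: [0.5159, 0.2029, 0.0449]
orientation: [-3.142, 0.0, 1.675]
wrist_force: [0.1, -3.7, 2.7]
gripper_width: -0.0003
```

Run:
```python
from h import *
o=np.array([.5,.3448]);d=np.array([-.105,.9945]);e=sense()['ee_pos'][:2]-o
print('press x',e@d,'lat',e@[d[1],-d[0]]);go([*(o-.126*d),.04])
```

```text
press x -0.14274724463948876 lat 0.0008870466467306358
pos [0.5159 0.2029 0.0449] yaw 96.0 tool units [ 0.42 -0.02  0.12] F [ 0.1 -3.7  2.7]
```

>>> play_rows:
  targets: "0.15 0 0 0 0 0 1; 0.15 0 0 0 0 0 1; 0.1 0 0 0 0 0 1"

```text
time: 8.88
ee_pos: [0.5142, 0.2187, 0.0449]
orientation: [-3.141, -0.0, 1.675]
wrist_force: [0.8, -3.8, 2.8]
gripper_width: -0.0002
```

>>> play_rows:
  targets: "0.06 0 0 0 0 0 1; 0.06 0 0 0 0 0 1"

```text
time: 9.12
ee_pos: [0.514, 0.2206, 0.0449]
orientation: [-3.141, 0.006, 1.674]
wrist_force: [2.7, -22.3, 6.9]
gripper_width: -0.0003
```

The force rose to 22 N at TCP x = −0.125 in the press frame (expected −0.126), so the sled is home. I'll back off, rise and check.

>>> play_rows:
  targets: "-0.3 0 0 0 0 0 1; -0.5 0 0 0 0 0 1; -0.3 0 -0.8 0 0 0 1; 0 0 -1 0 0 0 1; 0 0 -1 0 0 0 1; 0 0 -0.5 0 0 0 1; 0 0 0 0 0 0 1"

```text
time: 10.0
ee_pos: [0.5194, 0.179, 0.1781]
orientation: [3.139, -0.001, 1.675]
wrist_force: [0.4, -0.0, -0.2]
gripper_width: 0.0003
```

Run:
```python
from h import *
go([.5963,-.1474,.17],96)
snap('wrist','w3')
```

```text
pos [0.5194 0.179  0.1781] yaw 95.9 tool units [-8.32  1.07  0.2 ] F [ 0.4 -0.  -0.2]
 turn [ 0.2 -0.1 -0.1] units after turn [-8.32  1.06  0.2 ]
```

View pics/w3.png

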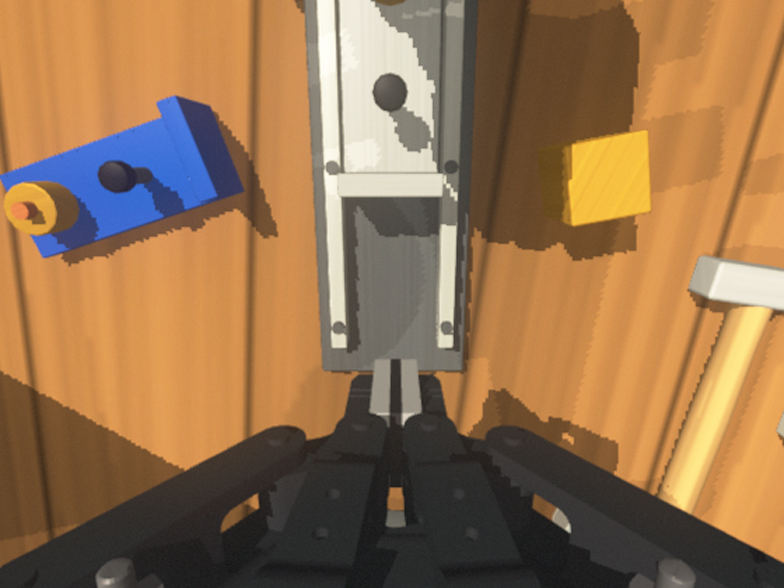

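The plate (390,185) is well forward and nothing else has moved. I'll check its position numerically and go to the palm button.

>>> play_rows:
  targets: "-0.92 0.12 0 0 0 0 1; -0.92 0.12 0 0 0 0 1; -0.92 0.12 0 0 0 0 1; -0.92 0.12 0 0 0 0 1; -0.92 0.12 0 0 0 0 1; -0.92 0.12 0 0 0 0 1; -0.92 0.12 0 0 0 0 1; -0.92 0.12 0 0 0 0 1"

```text
time: 11.05
ee_pos: [0.5865, -0.1107, 0.1751]
orientation: [-3.139, -0.001, 1.675]
wrist_force: [0.8, -0.2, -0.6]
gripper_width: -0.0
```

>>> play_rows:
  targets: "-0.96 0.11 0.2 0 0 0 1; 0 0 0 0 0 0 1; 0 0 0 0 0 0 1"

```text
time: 11.42
ee_pos: [0.5947, -0.1467, 0.1676]
orientation: [-3.14, -0.002, 1.675]
wrist_force: [-0.1, -0.3, 0.3]
gripper_width: 0.0002
```

Run:
```python
from h import *
go([.5963,-.1474,.062],96)
c=pickle.load(open('w3.pkl','rb'));o=np.array([.5,.3448]);d=np.array([-.105,.9945])
for u,v,z in((390,196,.065),(393,370,.015)): p=pt(c,u/1.4,v/1.4,z);print('press x',(p[:2]-o)@d,pt(c,u/1.4,(v-4)/1.4)[2])
```

```text
pos [ 0.5947 -0.1467  0.1676] yaw 96.0 tool units [-0.02  0.04  2.64] F [-0.1 -0.3  0.3]
 turn [-0.1 -0.1 -0. ] units after turn [-0.02  0.04  2.64]
press x -0.11278457432845652 0.0655567536409105
press x -0.2372654238876118 0.1884622588079104
```

Measured from the bed edge, the plate is at −0.1155 (home is −0.115), so the sled is home. Now I'll press the palm button.

>>> play_rows:
  targets: "0 0.04 0.9 0 0 0 1; 0 0 0.9 0 0 0 1; 0 0 0.5 0 0 0 1; 0 0 0.3 0 0 0 1; 0 0 0.15 0 0 0 1; 0 0 0.1 0 0 0 1; 0 0 0.1 0 0 0 1; 0 0 0 0 0 0 1"

```text
time: 12.42
ee_pos: [0.5974, -0.1467, 0.0514]
orientation: [3.141, -0.0, 1.675]
wrist_force: [-2.4, 3.5, 6.1]
gripper_width: 0.0
```

>>> play_rows:
  targets: "0 0 0.05 0 0 0 1; 0 0 0.03 0 0 0 1; 0 0 0 0 0 0 1; 0 0 0 0 0 0 1; 0 0 0 0 0 0 1; 0 0 0 0 0 0 1; 0 0 0 0 0 0 1; 0 0 0 0 0 0 1"

```text
time: 13.42
ee_pos: [0.5976, -0.1468, 0.0499]
orientation: [3.14, 0.0, 1.675]
wrist_force: [-6.7, 5.3, 20.2]
gripper_width: 0.0003
```

>>> play_rows:
  targets: "0 0 0 0 0 0 1; 0 0 0 0 0 0 1; 0 0 0 0 0 0 1"

```text
time: 13.8
ee_pos: [0.5976, -0.1468, 0.0499]
orientation: [3.14, 0.0, 1.675]
wrist_force: [-6.9, 5.5, 20.0]
gripper_width: -0.0
```

>>> play_rows:
  targets: "0 0 -0.3 0 0 0 1; 0 0 -0.7 0 0 0 1; 0 0 -1 0 0 0 1; 0 0 -1 0 0 0 1; 0 0 -1 0 0 0 1; 0 0 0 0 0 0 1; 0 0 0 0 0 0 1; 0 0 0 0 0 0 1"

```text
time: 14.8
ee_pos: [0.5966, -0.1469, 0.2065]
orientation: [-3.14, -0.001, 1.675]
wrist_force: [-0.3, 0.9, -0.9]
gripper_width: 0.0001
```

Run:
```python
from h import *
snap('scene','s2'); go([.5974,-.1467,.2])
```

```text
pos [ 0.5966 -0.1469  0.2065] yaw 96.0 tool units [0.   0.02 0.16] F [ 0.1 -0.4  0.2]
```

View pics/s2.png

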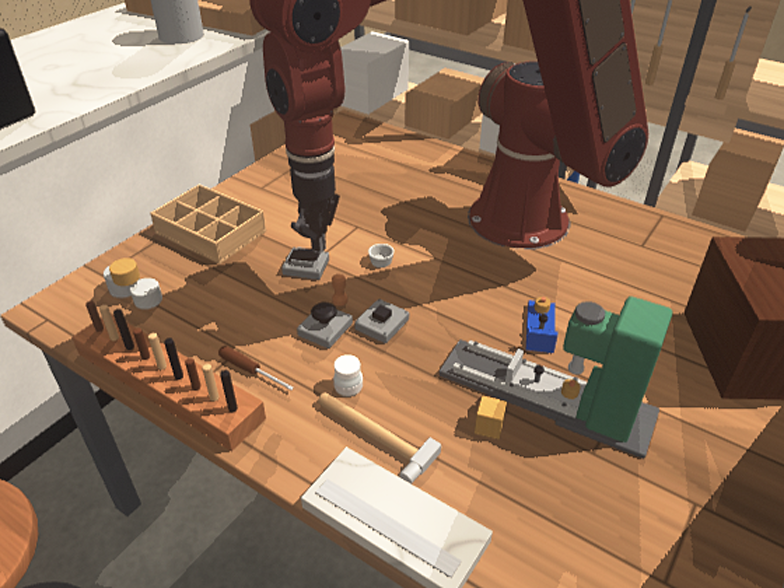

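The scene shows the sled home with its die under the ram (570,388), the palm button up (325,312), the bystanders in place and the arm clear. I'll hand it in.

```bash
python3 -c "
from h import *
print(finish_job())"
```

```text
the job is handed in; nothing more can be done
None
```

I completed all three steps in order and handed the job in at about 15 s of the 50 s allowed; the hand-in reports no verdict.

- **Rocker:** I pressed the raised end down to its stop, where the force reached about 33 N. Depth data taken afterwards showed the slope had flipped to about 0.24 rad the other way, so it is on.
- **Sled:** I pushed it by its plate until the force jumped from about 4 N to 22 N at the stop. The wrist picture put the plate's near face at x = −113 mm in the press frame, or −115.5 mm measured from the bed's near edge. Fully home is −115 mm. The 2–3 mm difference is about the size of the camera's calibration error.
- **Mushroom button:** I held it 10 mm down at about 20 N for over a second, then released it.

The last picture shows the button up, the sled home, the bystanders where they were and the arm clear, with the wrist force near zero. I did not press the square key. None of my checks failed.

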